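# Close and lock the lamp compartment of a microscope light source

### The arm

A 6-joint arm with a two-finger parallel gripper is mounted at the origin on the work surface. World frame = base frame: x ahead of the robot, y to its left, z up, the work surface at z = 0. Lengths are in m, angles in degrees, forces in N, time in s.
With the tool pointing down it reaches from about 0.25 to 0.725 m from the base axis. Payload 9.7 kg.
Tool frame: the origin (TCP) lies at the very end of the fingers, on their centre line; the grasp point (between the pads) lies 19 mm behind it; y points along the fingers, x is the direction in which the jaws open and shut, and the axes are right-handed (so a half turn about y gives the same grasp; the last joint's range is limited). The gripper opens to 85 mm and grips with 20 to 120 N. Pads are 22 mm wide; open, the fingers measure 114 mm over their backs; the gripper's body (76 mm by 85 mm) begins 54 mm behind the grasp point. The pads swing forward as they close: fully open they stand 13 mm farther back than shut.
Start: joints at [-70.531, 4.979, 10.078, 95.1, 0, 90], TCP at [0.183, -0.519, 0.231] pointing down, gripper open.
Joint ranges: [-179.16, 179.16], [-48.56, 103.87], [-65.8, 70.77], [-126.05, 130.52], [-82.76, 87.17], [-180, 180]. Speed limits (degrees/s): [127.2, 127.2, 147.25, 180, 180, 180].

### API

Orientations are given as [roll, pitch, yaw] about the fixed x, y, z axes, in that order (R = Rz(yaw) Ry(pitch) Rx(roll)).
In Python, from workcell import bot gives the robot as it stands.
- The arm moves only by the shell command python3 -m jog 'ROWS' [FORCE]. ROWS is JSON, a list of rows, each a list of 7 numbers: the closure, from 0 (fully open) to 1 (shut), then the shift along the world's x, y, z in units of 25 mm (1.0 is 25 mm), then the turn, a rotation vector about the world's x, y, z in units of 5 degrees (1.0 is 5 degrees). A call has 1 to 5 rows; each row is the pose to reach, as a shift and turn from the pose commanded when the call began; what a row does not reach only later rows make up. A row lasts 1/10 s, in which the tool goes at most 50 mm and 8.59 degrees, less where a joint would pass 70% of its speed; a pose out of reach is approached as far as the arm can. A call with a gripper value outside its range is refused whole. The fingers move at their own pace and stop on an object; FORCE is the grip in N (left out, the last holds). Time passes only in rows, so rows that repeat a pose let the fingers close. It gives the time, the measured TCP pose, the force and the opening at its end, in the units of the state.
- bot.get_obs(): the state, without advancing time (a new reading comes with each control period).
- bot.camera(name): name is "scene" or "top" or "wrist"; returns (picture, depth): 384x512x3 uint8, red, green, blue; 384x512 float32, m along the optical axis (not along the pixel's ray), 0 where there is no reading.
- bot.camera_model(name): a dict with "fx", "fy", "cx", "cy" (pixels), "rvec" (rotation vector, rad) and "tvec" (3), from world to camera coordinates, as OpenCV has them; the wrist camera has in their place "tool_from_camera" (4x4, takes a point from camera to tool coordinates, whose origin is the TCP and whose axes are the tool frame's). Camera axes: x right, y down, z forward; pixel columns grow to the right and rows downward; lengths in m; the calibration is good to about 2 mm. The wrist camera is an equidistant fisheye: a pixel r from the principal point sees the ray r / f radians off the axis. A picture is of the moment at which its call begins: read the wrist's pose just before it. camera_model takes no time and is no camera call.
- bot.job_done(): hands the job in, once; it reports no verdict.
Trained networks look in the newest picture that a camera, given by its name, has taken for a name from the list of things; names that differ only in an ending like _2 or _b are one class to them, and where a whole thing is asked for, a point or a joint stands for the part that bears it (a point fixed in the world has none). Each returns a list of dicts, best first, with "conf" (0 to 1); they miss things now and then, are a little off and sometimes report something else, mostly with a low value. They report only what shows in the picture. A call takes as long as a camera call. They do not tell look-alikes from the thing itself.
- bot.regions_of(camera, label): "pixels" (384x512 bool, what is visible of it) and "point" ([row, column] in pixels, amid what is visible of it).
The state is a dict: "time": time; "q": joint angles; "qd": joint speeds; "joint_efforts": joint torques, N m; "ee_pos": TCP position; "tcp_rot": TCP orientation; "wrist_force": force on the tool from outside, world axes, zero at the start; "torque": the same for the moment, N m; "opening": finger opening in m.
Only numpy, scipy, OpenCV 4.12 (cv2) and the standard library are available. Lean on these libraries where they do the work, as an engineer would, in place of code of your own. Each camera call takes 0.05 s, during which the arm holds its last target. There are 200 camera calls.

### The job

Put the loose blue cover squarely onto the open lamp compartment of the white light-source unit, fully down. Then push its sprung red T-handle stud in, turn it clockwise by nearly a quarter turn until it locks, and let go of it. Never load the unit with more than 30 N, push, turning and the cover's weight taken together, and leave the jar, bottle, dish and tube rack where they stand.

Things in the scene. Friction and masses are not known exactly. Their poses are not given: they have to be found in the camera images.
- unit: White light-source unit fixed to the bench, 150 (x) x 130 (y) x 60 mm high; origin at the centre of its underside, z up. Its top has a central opening 100 (x) x 80 (y) mm with walls 25 mm thick. In the opening's middle stands a rigid receptacle: a brass plate with a slot 11 mm wide along the unit's x axis (red marks on the rim show this line).
- rim (a point): Centre of the unit's opening at rim height; axes as the unit. The slotted plate's top lies 5 to 14 mm below it, differing from unit to unit and not measured. The stud's cross pin enters the slot to within 15 degrees of its line and can be turned only when its underside is 9 mm below the plate's top; the stud's tip meets a rigid floor 10.7 mm below the plate's top.
- plate (a point): Centre of the loose cover's blue plate, 112 (x) x 92 (y) x 5 mm. A black skirt below it (14 mm deep, about 96 x 76 mm outside, tapering to 93.5 x 73.5 at its foot) drops into the opening. This point is 16.5 mm above the bench at the start and 62.5 mm when the plate lies on the rim. x along the long side, z up; same after half a turn. Cover and stud weigh 0.25 to 0.4 kg.
- handle (a point): Centre of the stud's red T-handle, a bar 40 (x) x 12 (y) x 28 mm high on a 6 mm shank, captive in the middle of the cover. With the stud out it is 34.5 mm above the plate's centre, and the bar's underside 18 mm above the plate's top face. The handle swivels easily, so a parallel grip swings it in line with the fingers; the cover can be lifted by it.
- pin (a point): Underside of the stud's steel cross pin (24 mm long along the handle's x axis, 3.5 mm thick), on the stud's axis; 9.5 mm below the plate's underside when the stud is out. The stud's tip is 0.5 mm lower. Hidden under the cover.
- stud (a joint): How far the stud is pushed into the cover, m: 0 = out, 0.016 = the most. The spring pushes back with 4 N at 0 and 0.5 N more per mm. On a seated cover it can be turned from 4.5 to 13.3 mm on, according to the unit, and meets the floor 1.2 mm deeper. Locked and released it stays 2 to 11 mm in; not locked, it springs back out or lifts the cover.
- stud_turn (a joint): Angle of the handle relative to the cover, rad, growing clockwise seen from above: 0 = bar along the cover's x axis, in line with the slot on a seated cover. Pushed in and turned clockwise, the pin passes under a rib; at 1.27 to 1.60 it can spring up 2.5 mm into a notch when let go: locked. A firm stop ends the turn at 1.60. Turning against a jam or the stop loads the unit by 10 N per 0.1 N m.
- jar: Amber jar with white cap, 48 mm in diameter, 75 mm high; origin under its centre. Not to be moved.
- flask: Clear bottle with white cap, 52 mm in diameter, 100 mm high; origin under its centre. Not to be moved.
- dish: Shallow clear dish, 84 mm in diameter, 16 mm high; origin under its centre. Not to be moved.
- tubes: White tube rack 90 x 60 mm with capped tubes, 77 mm high; origin under its centre. Not to be moved.
There are look-alikes about, which are no part of the job. Of the things that look like the unit, take the one that is farthest to the robot's right at the start.

How it is judged:
By the outcome, as a careful person would: the job done as asked, in the order asked, and still so for the second after the job is handed in, with the robot touching nothing.
It also fails if it takes over 64 s, if anything falls off the work surface, if the arm or the gripper's body presses on something with over 40 N, if the wrist force passes 120 N, or if a joint passes its speed limit or range.

## Working session

There is one attempt and no reset: what is moved stays moved. The work goes in short steps, Python scripts to look and compute and a shell command to move; the robot and the scene stay as the last step left them, time stands still between calls to the robot, and variables do not carry over. Pictures are saved under pics/ and viewed, about 8 in all and at most 12, crops included, and the job is handed in when it is done.

```bash
mkdir -p pics; ls
cat > h.py <<'E'
import numpy as np, cv2
from workcell import bot
from scipy.spatial.transform import Rotation as Ro
def world(cam,d=None,obs=None):
    m=bot.camera_model(cam)
    R=cv2.Rodrigues(np.array(m["rvec"],float))[0];t=np.array(m["tvec"],float)
    v,u=np.mgrid[0:384,0:512]
    P=np.dstack([(u-m["cx"])/m["fx"]*d,(v-m["cy"])/m["fy"]*d,d])
    W=(P-t)@R
    W[d<=0]=np.nan
    return W
def save(n,im,s=1):
    im=cv2.resize(im,None,fx=s,fy=s,interpolation=cv2.INTER_CUBIC)
    cv2.imwrite('pics/'+n,im[:,:,::-1])
E
python3 - <<'E'
from h import *
o=bot.get_obs();print(o)
ims=[]
for c in("top","scene"):
    im,d=bot.camera(c);W=world(c,d);ims.append(im)
    np.savez(c+'.npz',im=im,d=d,W=W)
    for l in("unit","plate","handle","jar","flask","dish","tubes"):
        for r in bot.regions_of(c,l)[:4]:
            p=r["pixels"];w=W[p];w=w[~np.isnan(w[:,0])]
            print(c,l,round(r["conf"],2),np.round(r["point"]),p.sum(),np.round(np.median(w,0),3),np.round(np.percentile(w,98,0),3),np.round(np.percentile(w,2,0),3))
save('a.png',np.vstack(ims),0.78)
save('top.png',ims[0],1.5)
E
```

```text
pics
{'time': 0.0, 'q': array([-7.05306754e+01,  5.01107274e+00,  1.00322135e+01,  9.50992350e+01,
        7.18983266e-04,  9.00003701e+01]), 'qd': array([ 0.00585378,  0.01279739, -0.02688171,  0.00639339, -0.04378764,
       -0.14416768]), 'joint_efforts': array([ 7.68005848e-04, -5.20386279e+01,  4.64799678e+01,  1.64172985e-02,
        8.34636603e-05,  7.74650488e-06]), 'ee_pos': array([ 0.18323934, -0.51832297,  0.23056327]), 'tcp_rot': array([-8.99992815e+01,  7.80942159e-02, -7.05310455e+01]), 'wrist_force': array([-0.40244893,  0.44588765, -0.01512418]), 'torque': array([0.0020692 , 0.03015965, 0.05926405]), 'opening': 0.0857859573967952}
top unit 0.91 [252. 154.] 1954 [0.381 0.419 0.055] [0.454 0.482 0.065] [0.308 0.347 0.001]
top unit 0.85 [210. 220.] 1860 [0.52  0.196 0.056] [0.594 0.264 0.065] [ 0.441  0.126 -0.001]
top unit 0.75 [195. 102.] 2062 [0.567 0.603 0.055] [0.642 0.666 0.065] [0.489 0.53  0.001]
top plate 0.76 [211. 312.] 841 [ 0.522 -0.117  0.019] [ 0.575 -0.069  0.064] [ 0.467 -0.172  0.011]
top handle 0.37 [212. 318.] 58 [ 0.521 -0.118  0.063] [ 0.538 -0.11  
[... 954 characters left out ...]
] [ 0.695 -0.008  0.001]
scene handle 0.46 [159. 233.] 96 [ 0.523 -0.119  0.054] [ 0.54  -0.111  0.067] [ 0.502 -0.132  0.017]
scene handle 0.24 [264. 316.] 366 [0.588 0.389 0.056] [0.601 0.405 0.078] [0.56  0.363 0.006]
scene jar 0.91 [262. 318.] 370 [0.588 0.389 0.053] [0.601 0.405 0.078] [0.56  0.363 0.004]
scene flask 0.59 [211. 204.] 373 [0.735 0.022 0.058] [0.752 0.035 0.102] [ 0.707 -0.025  0.002]
scene dish 0.63 [169. 284.] 299 [ 0.374 -0.016  0.01 ] [0.416 0.024 0.02 ] [ 0.341 -0.048 -0.   ]
scene tubes 0.87 [120. 187.] 506 [ 0.534 -0.403  0.036] [ 0.578 -0.375  0.074] [ 0.481 -0.498 -0.001]
scene tubes 0.2 [218. 293.] 2115 [0.525 0.2   0.049] [0.602 0.271 0.064] [0.441 0.131 0.002]
```

View pics/top.png

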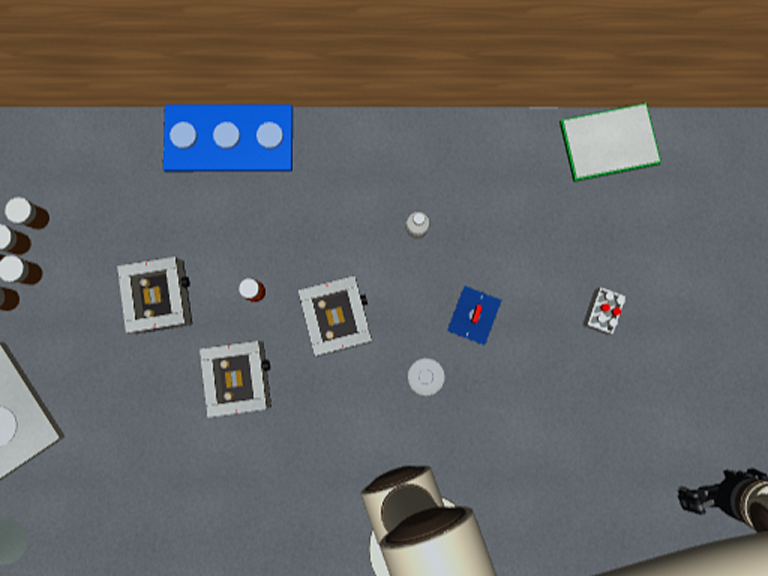

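Run:
```python
from h import *
Z=np.load('top.npz');im,W=Z['im'],Z['W']
Zs=np.load('scene.npz');ims,Ws=Zs['im'],Zs['W']
hsv=cv2.cvtColor(im,cv2.COLOR_RGB2HSV);hs=cv2.cvtColor(ims,cv2.COLOR_RGB2HSV)
def rect(W,m,n):
    p=W[m][:,:2].astype(np.float32)
    if len(p)<5: print(n,len(p));return
    print(n,len(p),cv2.minAreaRect(p),W[m].mean(0).round(4))
for nm,X,h in(('top',W,hsv),('scene',Ws,hs)):
    near=lambda c,r:np.hypot(X[:,:,0]-c[0],X[:,:,1]-c[1])<r
    z=X[:,:,2]
    n=near((.522,-.119),.09)
    rect(X,n&(z>.012)&(z<.03),nm+' plate')
    rect(X,n&(z>.05),nm+' handle')
    n=near((.519,.196),.12)
    rect(X,n&(z>.05)&(z<.075),nm+' unit top')
    red=(h[:,:,1]>120)&((h[:,:,0]<8)|(h[:,:,0]>172))
    rect(X,n&red,nm+' marks')
    if nm=='top': print(np.argwhere(n&red), X[n&red].round(3))
a=im[185:240,185:260];b=im[185:240,275:350]
save('crop.png',np.hstack([a,b]),5)
```

```text
top plate 806 ((0.5212574005126953, -0.12030855566263199), (0.09262638539075851, 0.11244164407253265), 68.64836120605469) [ 0.5205 -0.1194  0.0188]
top handle 49 ((0.5203797817230225, -0.11942540109157562), (0.012243719771504402, 0.038822852075099945), 71.12784576416016) [ 0.5207 -0.1191  0.0634]
top unit top 1075 ((0.5183324813842773, 0.1955472081899643), (0.150184765458107, 0.12985268235206604), 14.536341667175293) [0.5176 0.1957 0.0592]
top marks 1
[[230 228]] [[0.451 0.178 0.056]]
scene plate 502 ((0.5209318995475769, -0.12116622924804688), (0.09816748648881912, 0.11271022260189056), 68.13981628417969) [ 0.525  -0.1154  0.0188]
scene handle 57 ((0.521343469619751, -0.11998199671506882), (0.015864679589867592, 0.039082933217287064), 80.03710174560547) [ 0.5225 -0.1193  0.0604]
scene unit top 1054 ((0.5177731513977051, 0.19443029165267944), (0.15537618100643158, 0.132332444190979), 15.165616989135742) [0.5218 0.1982 0.059 ]
scene marks 0
```

View pics/crop.png

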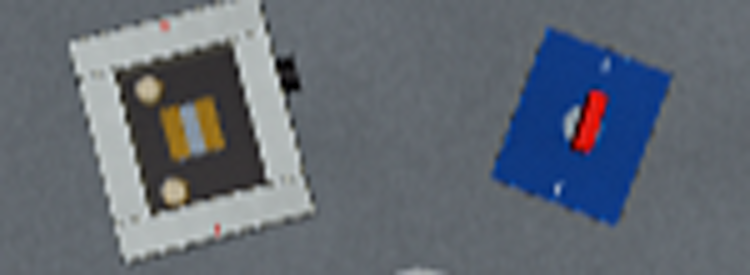

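Candidates for the unit in the 1.5x top image are (152,295), (234,380) and (335,316). The rightmost is (335,316), i.e. pixel (222,210), and the close crop shows its slot and red marks running along about 14.5°. The only loose blue cover is at (475,315), with its red T-handle; the big blue box at (228,137) is not it. I'm moving above the cover, turning the jaws by +140°.

```bash
J="python3 -m jog"
python3 -m jog '[[0,0.7,0.8,0,0,0,1.4],[0,1.4,1.6,0,0,0,2.8],[0,2.1,2.4,0,0,0,4.2],[0,2.7,3.2,0,0,0,5.6],[0,3.4,4.0,0,0,0,7]]' 40
python3 -m jog '[[0,0.7,0.8,0,0,0,1.4],[0,1.4,1.6,0,0,0,2.8],[0,2.1,2.4,0,0,0,4.2],[0,2.7,3.2,0,0,0,5.6],[0,3.4,4.0,0,0,0,7]]'
```

```text
time: 1.3
ee_pos: [0.2687, -0.4177, 0.2314]
tcp_rot: [-90.0, -0.0, -35.3]
wrist_force: [0.4, 0.0, 0.4]
opening: 0.0859
time: 1.8
ee_pos: [0.3538, -0.3177, 0.2314]
tcp_rot: [-90.0, -0.0, -0.2]
wrist_force: [-0.1, -0.8, 0.0]
opening: 0.0852
```

```bash
python3 -m jog '[[0,0.7,0.8,0,0,0,1.4],[0,1.4,1.6,0,0,0,2.8],[0,2.1,2.4,0,0,0,4.2],[0,2.7,3.2,0,0,0,5.6],[0,3.4,4.0,0,0,0,7]]'
python3 -m jog '[[0,0.65,0.8,-0.8,0,0,1.4],[0,1.3,1.6,-1.6,0,0,2.8],[0,2.0,2.4,-2.4,0,0,4.1],[0,2.6,3.1,-3.2,0,0,5.5],[0,3.27,3.93,-4.0,0,0,6.76]]'
cat > wr.py <<'E'
from h import *
def ray_to(m,px,obs,z):
    """pixels (N,2: u,v) -> world pts at height z (array or scalar)"""
    px=np.asarray(px,float)
    T=np.array(m["tool_from_camera"])
    d=np.stack([(px[:,0]-m["cx"])/m["fx"],(px[:,1]-m["cy"])/m["fy"]],1)
    th=np.linalg.norm(d,axis=1);s=np.where(th>1e-9,np.sin(th)/np.maximum(th,1e-9),1)
    r=np.c_[d*s[:,None],np.cos(th)]
    R=Ro.from_euler('xyz',obs["tcp_rot"],degrees=True).as_matrix()
    r=r@T[:3,:3].T@R.T; o=R@T[:3,3]+obs["ee_pos"]
    return o+r*((z-o[2])/r[:,2])[:,None]
def fullworld(m,depth,obs):
    v,u=np.mgrid[0:384,0:512];px=np.c_[u.ravel(),v.ravel()].astype(float)
    T=np.array(m["tool_from_camera"])
    d=np.stack([(px[:,0]-m["cx"])/m["fx"],(px[:,1]-m["cy"])/m["fy"]],1)
    th=np.linalg.norm(d,axis=1);s=np.where(th>1e-9,np.sin(th)/np.maximum(th,1e-9),1)
    r=np.c_[d*s[:,None],np.cos(th)];r=r/r[:,2:]*depth.ravel()[:,None]
    R=Ro.from_euler('xyz',obs["tcp_rot"],degrees=True).as_matrix()
    W=(r@T[:3,:3].T+T[:3,3])@R.T+obs["ee_pos"]
    W[(depth.ravel()<=0)|(th>1.4)]=np.nan
    return W.reshape(384,512,3)
E
python3 - <<'E'
from wr import *
o=bot.get_obs();print(o['q'].round(1),o['ee_pos'])
im,d=bot.camera('wrist');m=bot.camera_model('wrist')
W=fullworld(m,d,o);h=cv2.cvtColor(im,cv2.COLOR_RGB2HSV)
red=(h[:,:,1]>130)&((h[:,:,0]<8)|(h[:,:,0]>172))&(h[:,:,2]>80)
blue=(h[:,:,1]>120)&(abs(h[:,:,0].astype(int)-110)<15)
near=np.hypot(W[:,:,0]-.521,W[:,:,1]+.12)<.1
for n,k in(('red',red&(W[:,:,2]>.06)),('blue',blue&(W[:,:,2]>.012)&(W[:,:,2]<.028))):
    p=W[k&near]
    if len(p)>5:print(n,len(p),cv2.minAreaRect(p[:,:2].astype(np.float32)),np.median(p,0).round(4))
save('w1.png',im,1.4)
E
```

```text
time: 2.3
ee_pos: [0.4388, -0.2176, 0.2314]
tcp_rot: [-90.0, -0.0, 34.8]
wrist_force: [0.1, -0.6, -0.8]
opening: 0.0855
time: 2.8
ee_pos: [0.5206, -0.1196, 0.1306]
tcp_rot: [-90.0, 0.0, 68.5]
wrist_force: [-0.0, 0.0, 0.4]
opening: 0.0857
[-12.9   2.   -4.2  83.8  -0.    8.5] [ 0.52057574 -0.1195557   0.13058221]
red 692 ((0.5193517804145813, -0.12177319824695587), (0.010821263305842876, 0.039467573165893555), 71.81607818603516) [ 0.5175 -0.1214  0.0648]
blue 10176 ((0.5199061632156372, -0.12210652232170105), (0.0909653753042221, 0.11145994067192078), 68.60832214355469) [ 0.5104 -0.118   0.0188]
```

View pics/w1.png

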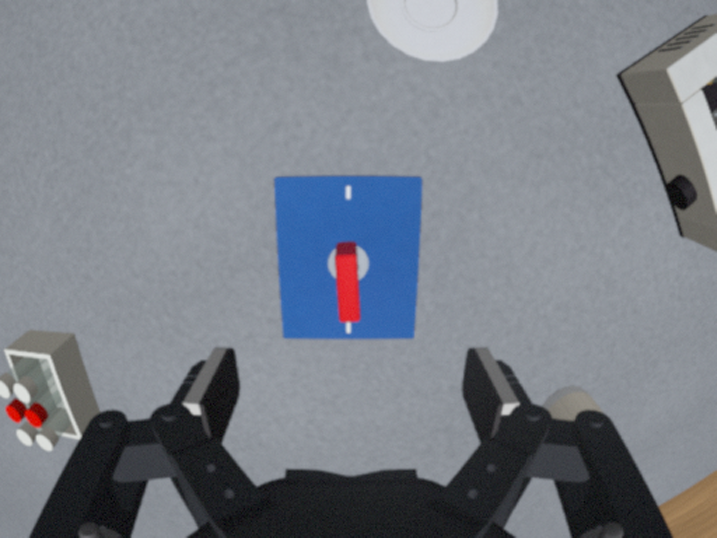

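The wrist view (717x538) shows the cover's plate between (276,178) and (415,338), square to the fingers. Its red bar runs (346,243)–(350,320), about 3° off. I'm descending to grip the bar's upper half, so there is room for the push later.

```bash
python3 -m jog '[[0,0,-0.04,-1,0,0,0],[0,0,-0.04,-2,0,0,0],[0,0,-0.04,-3,0,0,0],[0,0,-0.04,-3.66,0,0,0],[0,0,-0.04,-3.66,0,0,0]]'
python3 -m jog '[[1,0,0,0,0,0,0],[1,0,0,0,0,0,0],[1,0,0,0,0,0,0],[1,0,0,0,0,0,0],[1,0,0,0,0,0,0]]' 60
python3 -m jog '[[1,0,0,0,0,0,0],[1,0,0,0,0,0,0],[1,0,0,0,0,0,0],[1,0,0,0,0,0,0],[1,0,0,0,0,0,0]]'
```

```text
time: 3.35
ee_pos: [0.5185, -0.1209, 0.0374]
tcp_rot: [-89.8, 0.0, 68.3]
wrist_force: [0.2, 0.4, 0.4]
opening: 0.0853
time: 3.85
ee_pos: [0.5203, -0.1214, 0.0403]
tcp_rot: [-90.0, -0.0, 68.3]
wrist_force: [0.4, 0.2, -0.8]
opening: 0.0126
time: 4.35
ee_pos: [0.5203, -0.1214, 0.04]
tcp_rot: [-90.0, -0.0, 68.3]
wrist_force: [0.7, 0.1, 3.4]
opening: 0.0109
```

```bash
python3 -m jog '[[1,0,0,0.3,0,0,0],[1,0,0,0.8,0,0,0],[1,0,0,1.6,0,0,0],[1,0,0,2.6,0,0,0],[1,0,0,3.6,0,0,0]]'
python3 -m jog '[[1,0,0,0.8,0,0,0],[1,0,0,1.2,0,0,0],[1,0,0,1.2,0,0,0]]'
python3 - <<'E'
from wr import *
f=[]
o=bot.get_obs();print(o['ee_pos'],o['wrist_force'],o['torque'])
im,d=bot.camera('wrist');m=bot.camera_model('wrist')
W=fullworld(m,d,o);h=cv2.cvtColor(im,cv2.COLOR_RGB2HSV)
blue=(h[:,:,1]>120)&(abs(h[:,:,0].astype(int)-110)<15)
near=np.hypot(W[:,:,0]-o['ee_pos'][0],W[:,:,1]-o['ee_pos'][1])<.1
z=W[:,:,2];zz=np.median(z[blue&near]);print('plate top z',zz,'expect',o['ee_pos'][2]+19-39)
p=W[blue&near&(abs(z-zz)<.008)]
print(len(p),cv2.minAreaRect(p[:,:2].astype(np.float32)))
save('w2.png',im,1.4)
E
```

```text
time: 4.85
ee_pos: [0.5196, -0.1212, 0.131]
tcp_rot: [-89.9, 0.0, 68.3]
wrist_force: [0.8, 0.0, -3.4]
opening: 0.0106
time: 5.15
ee_pos: [0.5206, -0.1214, 0.1613]
tcp_rot: [-90.1, -0.0, 68.3]
wrist_force: [0.2, -0.3, -2.4]
opening: 0.0109
[ 0.52058615 -0.12143892  0.16129703] [ 0.17185198 -0.28128804 -2.3660083 ] [ 0.01333029 -0.02898415  0.0371425 ]
plate top z 0.13968337682597606 expect -19.83870296884304
16231 ((0.5144093036651611, -0.12007495015859604), (0.0912591889500618, 0.09961479157209396), 68.64102172851562)
```

View pics/w2.png

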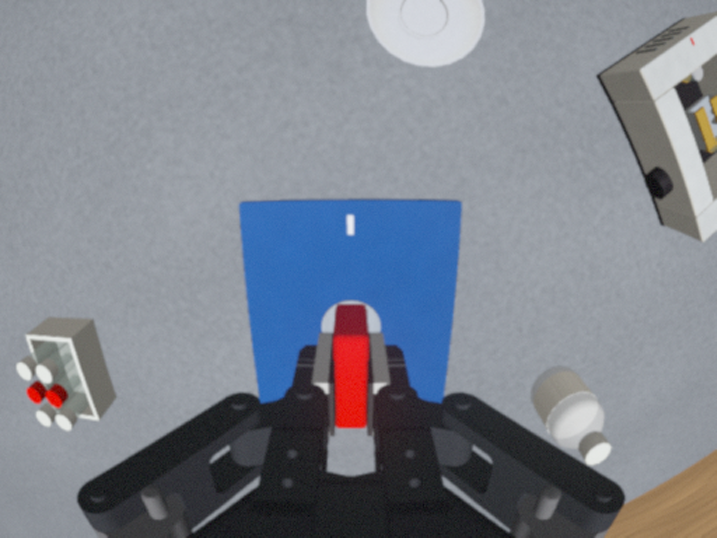

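The cover is lifted. In w2 the bar at (350,370) is in line with the fingers and the plate's edges are square to it. Next is carrying it over the unit, turning +36°.

```bash
python3 -m jog '[[1,0,0.4,0,0,0,0.2],[1,0,1.0,0,0,0,0.6],[1,0,1.8,0,0,0,1.1],[1,0,2.6,0,0,0,1.6],[1,0,3.4,0,0,0,2.1]]'
python3 -m jog '[[1,0,0.8,0,0,0,0.5],[1,0,1.6,0,0,0,1.0],[1,0,2.4,0,0,0,1.5],[1,0,3.2,0,0,0,2.0],[1,0,4.0,0,0,0,2.5]]'
python3 -m jog '[[1,0,0.8,0,0,0,0.5],[1,0,1.6,0,0,0,1.0],[1,0,2.4,0,0,0,1.5],[1,-0.1,3.2,0,0,0,2.0],[1,-0.1,4.0,0,0,0,2.4]]'
python3 -m jog '[[1,0,0.7,0,0,0,0.1],[1,0,1.1,0,0,0,0.24],[1,0,1.24,0,0,0,0.24],[1,0,1.24,0,0,0,0.24]]'
python3 - <<'E'
from wr import *
o=bot.get_obs();print(o['ee_pos'],o['tcp_rot'],o['q'].round(1),o['wrist_force'],o['torque'])
def ana(n,im,W):
    h=cv2.cvtColor(im,cv2.COLOR_RGB2HSV)
    blue=(h[:,:,1]>120)&(abs(h[:,:,0].astype(int)-110)<15)
    near=np.hypot(W[:,:,0]-o['ee_pos'][0],W[:,:,1]-o['ee_pos'][1])<.14
    z=W[:,:,2]
    p=W[blue&near&(z>.12)&(z<.16)]
    a=np.radians(14.5);U=np.array([np.cos(a),np.sin(a)]);V=np.array([-U[1],U[0]])
    if len(p)>9:
        q=p[:,:2];print(n,'cover',len(p),cv2.minAreaRect(q.astype(np.float32)),'z',np.median(p[:,2]))
        q=q-o['ee_pos'][:2];print('  rel tcp u',np.percentile(q@U,[.3,99.7]),'v',np.percentile(q@V,[.3,99.7]))
    white=(h[:,:,1]<60)&(h[:,:,2]>120)
    p=W[near&(z>.054)&(z<.066)&white]
    if len(p)>9:
        print(n,'unit',len(p),cv2.minAreaRect(p[:,:2].astype(np.float32)),'z',np.median(p[:,2]))
        q=p[:,:2]-[.518,.195];print('  rel u',np.percentile(q@U,[.3,99.7]),'v',np.percentile(q@V,[.3,99.7]))
m=bot.camera_model('wrist');im,d=bot.camera('wrist');np.savez('w3.npz',im=im,d=d);W=fullworld(m,d,o);ana('wrist',im,W);save('w3.png',im,1.4)
for c in('top','scene'):
    im,d=bot.camera(c);ana(c,im,world(c,d))
E
```

```text
time: 5.7
ee_pos: [0.5195, -0.0344, 0.1589]
tcp_rot: [-89.9, -0.0, 79.0]
wrist_force: [0.5, 0.2, -2.5]
opening: 0.0106
time: 6.2
ee_pos: [0.5192, 0.0657, 0.1589]
tcp_rot: [-89.9, -0.0, 91.5]
wrist_force: [-0.4, -0.3, -3.6]
opening: 0.011
time: 6.7
ee_pos: [0.5163, 0.1656, 0.159]
tcp_rot: [-89.9, -0.0, 103.5]
wrist_force: [0.3, 0.6, -2.3]
opening: 0.0108
time: 7.1
ee_pos: [0.5172, 0.1951, 0.1594]
tcp_rot: [-90.0, 0.0, 104.5]
wrist_force: [0.6, 0.6, -3.3]
opening: 0.0107
[0.51715693 0.19508449 0.15943076] [-8.99590513e+01  9.58538424e-03  1.04533269e+02] [20.7  4.5  1.6 87.2 -0.   6.1] [ 0.55755159  0.5743585  -3.2548005 ] [-0.00477716  0.01536581 -0.00870625]
wrist cover 16224 ((0.5108520984649658, 0.19213861227035522), (0.09948134422302246, 0.09157723188400269), 14.839035034179688) z 0.13786789835905305
  rel tcp u [-0.05630354  0.04001901] v [-0.0463635   0.04399794]
wrist unit 5119 ((0.45931172370910645, 0.17850352823734283), (0.031863223761320114, 0.12992791831493378), 14.882949829101562) z 0.059736573462476725
  rel u [-0.07646165 -0.0452422 ] v [-0.06563334  0.06296542]
top unit 183 ((0.5319562554359436, 0.14298678934574127), (0.14934207499027252, 0.01942538097500801), 14.567704200744629) z 0.06017418390115907
  rel u [-0.07382902  0.07404898] v [-0.06359897 -0.0442226 ]
scene cover 556 ((0.5202550292015076, 0.19466137886047363), (0.11010782420635223, 0.09012796729803085), 15.893189430236816) z 0.13791641141977892
  rel tcp u [-0.05194109  0.0563059 ] v [-0.04500646  0.04349259]
scene unit 691 ((0.5186942219734192, 0.1947929561138153), (0.1521749645471573, 0.1324840933084488), 15.281899452209473) z 0.05937557193582273
  rel u [-0.07487505  0.07597446] v [-0.06486538  0.06545211]
```

View pics/w3.png

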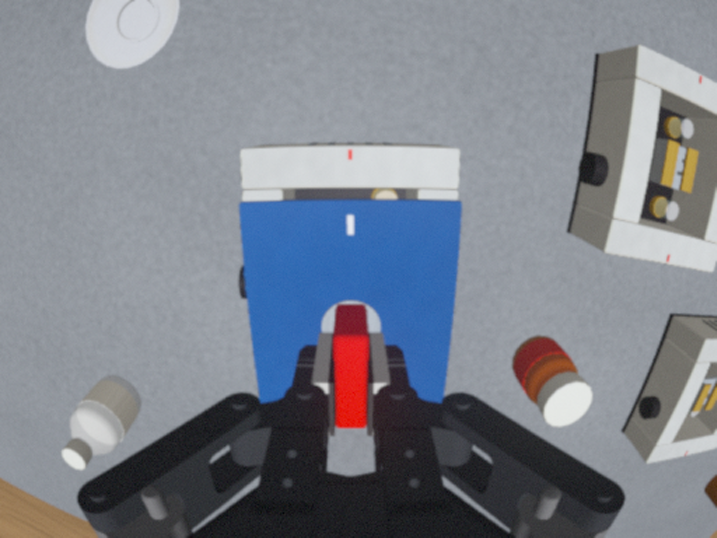

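In w3, the cover's white mark (350,225) and the unit's red mark (350,154) share a column, and both yaws are 14.85°. The wrist puts the relative offset under 0.5 mm, so I'm descending in guarded steps.

```bash
python3 -m jog '[[1,0,0,-0.6,0,0,0],[1,0,0,-1.2,0,0,0],[1,0,0,-1.8,0,0,0],[1,0,0,-2.16,0,0,0],[1,0,0,-2.16,0,0,0]]'
python3 -m jog '[[1,0,0,-0.1,0,0,0],[1,0,0,-0.2,0,0,0],[1,0,0,-0.2,0,0,0]]'
python3 -m jog '[[1,0,0,-0.1,0,0,0],[1,0,0,-0.2,0,0,0],[1,0,0,-0.2,0,0,0]]'
```

```text
time: 7.75
ee_pos: [0.5166, 0.1943, 0.1035]
tcp_rot: [-89.8, 0.0, 104.5]
wrist_force: [-0.0, 0.8, -3.1]
opening: 0.0106
time: 8.05
ee_pos: [0.5177, 0.1948, 0.1009]
tcp_rot: [-90.0, -0.0, 104.5]
wrist_force: [-0.0, -0.8, -3.5]
opening: 0.0109
time: 8.35
ee_pos: [0.5174, 0.1947, 0.0954]
tcp_rot: [-90.0, 0.0, 104.5]
wrist_force: [-0.1, -0.7, -3.6]
opening: 0.011
```

```bash
python3 -m jog '[[1,0,0,-0.1,0,0,0],[1,0,0,-0.2,0,0,0],[1,0,0,-0.2,0,0,0]]'
python3 -m jog '[[1,0,0,-0.1,0,0,0],[1,0,0,-0.1,0,0,0]]'
python3 -m jog '[[1,0,0,-0.06,0,0,0],[1,0,0,-0.06,0,0,0]]'
python3 -m jog '[[1,0,0,-0.06,0,0,0],[1,0,0,-0.06,0,0,0]]'
```

```text
time: 8.65
ee_pos: [0.5173, 0.1946, 0.0903]
tcp_rot: [-90.0, 0.0, 104.5]
wrist_force: [0.3, 0.2, -1.7]
opening: 0.0107
time: 8.85
ee_pos: [0.5174, 0.1947, 0.0879]
tcp_rot: [-90.0, 0.0, 104.5]
wrist_force: [0.2, -0.4, -3.2]
opening: 0.0106
time: 9.05
ee_pos: [0.5175, 0.1947, 0.0866]
tcp_rot: [-90.0, 0.0, 104.5]
wrist_force: [-0.3, -0.1, -3.1]
opening: 0.0109
time: 9.25
ee_pos: [0.5176, 0.1947, 0.0858]
tcp_rot: [-90.0, -0.0, 104.5]
wrist_force: [-2.7, -1.2, 3.1]
opening: 0.011
```

```bash
python3 -m jog '[[1,0,0,-0.04,0,0,0],[1,0,0,-0.04,0,0,0]]'
python3 -m jog '[[1,0,0,-0.04,0,0,0],[1,0,0,-0.04,0,0,0]]'
python3 -c "
from wr import *
o=bot.get_obs();print(o['ee_pos'],o['wrist_force'],o['torque'])
m=bot.camera_model('wrist');im,d=bot.camera('wrist');W=fullworld(m,d,o)
h=cv2.cvtColor(im,cv2.COLOR_RGB2HSV);blue=(h[:,:,1]>120)&(abs(h[:,:,0].astype(int)-110)<15)
q=W[:,:,:2]-[.518,.195];a=np.radians(14.7);U=np.array([np.cos(a),np.sin(a)]);V=np.array([-U[1],U[0]])
u=q@U;v=q@V
for lo,hi in((-.05,-.04),(-.04,-.03),(-.03,-.02)):
  print([round(float(np.median(W[:,:,2][blue&(u>lo)&(u<hi)&(v>c)&(v<c+.015)])),4) for c in(-.04,-.02,.01,.025)])
p=W[blue&(abs(u)<.07)&(abs(v)<.06)&(W[:,:,2]>.05)];print(cv2.minAreaRect(p[:,:2].astype(np.float32)))
z=W[:,:,2];k=(h[:,:,1]<60)&(h[:,:,2]>120)&(z>.054)&(z<.066)&(abs(u)<.09)&(abs(v)<.08)
print('unit u,v',np.percentile(u[k],[.3]),np.percentile(v[k],[.3,99.7]),'cover',np.percentile(u[blue&(z>.05)&(abs(u)<.07)],[.3]),np.percentile(v[blue&(z>.05)&(abs(u)<.07)&(abs(v)<.06)],[.3,99.7]),np.median(z[k]))
save('w4.png',im,1.4)
"
```

```text
time: 9.45
ee_pos: [0.5176, 0.1948, 0.0847]
tcp_rot: [-90.0, -0.0, 104.5]
wrist_force: [-3.0, -0.1, 3.4]
opening: 0.0107
time: 9.65
ee_pos: [0.5176, 0.1948, 0.0835]
tcp_rot: [-90.0, -0.0, 104.5]
wrist_force: [-3.1, 0.0, 4.6]
opening: 0.0108
[0.51764709 0.19475205 0.08347386] [-3.09526019  0.04741512  4.55364126] [-0.20361703  0.54107629  0.01910603]
[0.0648, 0.0648, 0.0648, 0.0649]
[0.0648, 0.0649, 0.0649, 0.0649]
[0.0648, 0.0649, 0.0649, 0.0648]
((0.5117961168289185, 0.18631836771965027), (0.09768334776163101, 0.10157541930675507), 14.535801887512207)
unit u,v [-0.07618843] [-0.06551841  0.06309549] cover [-0.05668141] [-0.04594757  0.04344525] 0.05982257449910178
```

View pics/w4.png

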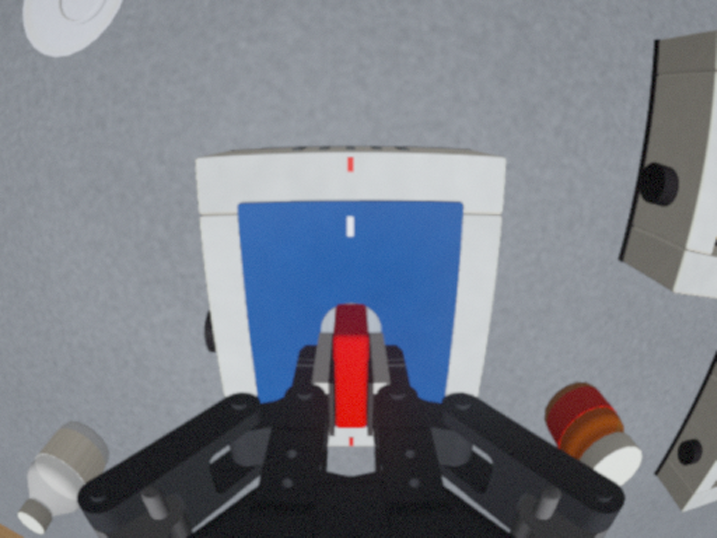

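w4 shows the plate lying flat, top at 64.8 mm over a rim at 59.8 mm, with centres within 0.5 mm and the marks in line (350,165/225). Next I push the stud in with small steps.

```bash
python3 -m jog '[[1,-0.016,0,-0.03,0,0,0],[1,-0.016,0,-0.03,0,0,0]]'
python3 -m jog '[[1,0,0,-0.03,0,0,0],[1,0,0,-0.03,0,0,0]]'
python3 -m jog '[[1,0,0,-0.03,0,0,0],[1,0,0,-0.03,0,0,0]]'
python3 -m jog '[[1,0,0,-0.03,0,0,0],[1,0,0,-0.03,0,0,0]]' | grep -E 'pos|force'
```

```text
time: 9.9
ee_pos: [0.5176, 0.1947, 0.0828]
tcp_rot: [-90.1, 0.0, 104.5]
wrist_force: [-0.6, -1.6, 4.1]
opening: 0.0108
time: 10.1
ee_pos: [0.5176, 0.1947, 0.0821]
tcp_rot: [-90.1, 0.0, 104.5]
wrist_force: [-1.0, -1.2, 6.1]
opening: 0.0106
time: 10.3
ee_pos: [0.5176, 0.1947, 0.0814]
tcp_rot: [-90.1, 0.0, 104.5]
wrist_force: [-1.4, -1.5, 6.3]
opening: 0.0107
ee_pos: [0.5176, 0.1947, 0.0807]
wrist_force: [-1.5, -0.5, 5.7]
```

```bash
python3 -m jog '[[1,0,0,-0.03,0,0,0],[1,0,0,-0.03,0,0,0]]' | grep -E 'pos|force'
python3 -m jog '[[1,0,0,-0.03,0,0,0],[1,0,0,-0.03,0,0,0]]' | grep -E 'pos|force'
python3 -m jog '[[1,0,0,-0.03,0,0,0],[1,0,0,-0.03,0,0,0]]' | grep -E 'pos|force'
```

```text
ee_pos: [0.5176, 0.1947, 0.08]
wrist_force: [-1.2, -2.0, 5.8]
ee_pos: [0.5176, 0.1948, 0.0793]
wrist_force: [-2.0, -1.1, 6.8]
ee_pos: [0.5176, 0.1947, 0.0786]
wrist_force: [-2.1, -1.4, 6.9]
```

```bash
python3 -m jog '[[1,0,0,-0.03,0,0,0],[1,0,0,-0.03,0,0,0]]' | grep -E 'pos|force'
python3 -m jog '[[1,0,0,-0.03,0,0,0],[1,0,0,-0.03,0,0,0]]' | grep -E 'pos|force'
```

```text
ee_pos: [0.5176, 0.1947, 0.0779]
wrist_force: [-2.0, -2.5, 8.4]
ee_pos: [0.5176, 0.1947, 0.0772]
wrist_force: [-2.7, -0.9, 8.3]
```

```bash
python3 -m jog '[[1,0,0,-0.03,0,0,0],[1,0,0,-0.03,0,0,0]]' | grep -E 'pos|force'
python3 -m jog '[[1,0,0,-0.03,0,0,0],[1,0,0,-0.03,0,0,0]]' | grep -E 'pos|force'
```

```text
ee_pos: [0.5176, 0.1948, 0.0765]
wrist_force: [-2.5, -1.4, 8.3]
ee_pos: [0.5176, 0.1947, 0.0758]
wrist_force: [-3.0, -1.8, 9.3]
```

```bash
python3 -m jog '[[1,0,0,-0.03,0,0,0],[1,0,0,-0.03,0,0,0]]' | grep -E 'pos|force'
python3 -m jog '[[1,0,0,-0.03,0,0,0],[1,0,0,-0.03,0,0,0]]' | grep -E 'pos|force'
```

```text
ee_pos: [0.5177, 0.1948, 0.0751]
wrist_force: [-2.2, -1.9, 9.6]
ee_pos: [0.5176, 0.1947, 0.0744]
wrist_force: [-2.1, -1.9, 9.3]
```

```bash
python3 -m jog '[[1,0,0,-0.024,0,0,0],[1,0,0,-0.024,0,0,0]]' | grep -E 'pos|force'
python3 -m jog '[[1,0,0,-0.024,0,0,0],[1,0,0,-0.024,0,0,0]]' | grep -E 'pos|force'
```

```text
ee_pos: [0.5176, 0.1947, 0.0738]
wrist_force: [-2.1, -1.8, 9.8]
ee_pos: [0.5177, 0.1947, 0.0736]
wrist_force: [-3.8, -2.3, 12.0]
```

```bash
python3 -m jog '[[1,0,0,-0.024,0,0,0],[1,0,0,-0.024,0,0,0]]' | grep -E 'pos|force|rot'
python3 -m jog '[[1,0,0,-0.02,0,0,0],[1,0,0,-0.02,0,0,0]]' | grep -E 'pos|force'
```

```text
ee_pos: [0.5177, 0.1948, 0.0735]
tcp_rot: [-90.1, 0.0, 104.5]
wrist_force: [-5.2, -2.5, 15.6]
ee_pos: [0.5177, 0.1948, 0.0734]
wrist_force: [-6.1, -3.4, 17.7]
```

Floor contact comes at TCP z≈73.6 mm, which is stud 12.2 mm in, so the turnable range starts at about 11.0 mm. I'm backing off about 0.5 mm and starting the clockwise turn.

```bash
python3 -m jog '[[1,-0.008,0,0.084,0,0,0],[1,-0.008,0,0.084,0,0,0],[1,-0.008,0,0.084,0,0,0]]' | grep -E 'pos|force'
python3 -m jog '[[1,0,0,0,0,0,-0.5],[1,0,0,0,0,0,-1],[1,0,0,0,0,0,-1.5],[1,0,0,0,0,0,-2],[1,0,0,0,0,0,-2]]' | grep -E 'pos|force|rot'
python3 -c "
from h import *
print(bot.get_obs()['torque'])"
```

```text
ee_pos: [0.5176, 0.1947, 0.0744]
wrist_force: [-1.4, -1.6, 9.8]
ee_pos: [0.5176, 0.1947, 0.0743]
tcp_rot: [-90.1, -0.0, 94.4]
wrist_force: [-1.4, -1.5, 10.2]
[-0.49452143  0.41498934  0.04437603]
```

```bash
python3 -m jog '[[1,0,0,0,0,0,-1],[1,0,0,0,0,0,-2],[1,0,0,0,0,0,-3],[1,0,0,0,0,0,-4],[1,0,0,0,0,0,-4]]' | grep -E 'pos|force|rot'
python3 -c "
from h import *
print(bot.get_obs()['torque'])"
```

```text
ee_pos: [0.5176, 0.1945, 0.0743]
tcp_rot: [-90.1, -0.0, 74.3]
wrist_force: [-2.5, -2.0, 9.3]
[-0.61857855  0.41682181 -0.03988453]
```

```bash
python3 -m jog '[[1,0,0,0,0,0,-1],[1,0,0,0,0,0,-2],[1,0,0,0,0,0,-3],[1,0,0,0,0,0,-4],[1,0,0,0,0,0,-4]]' | grep -E 'pos|force|rot'
python3 -c "
from h import *
print(bot.get_obs()['torque'])"
```

```text
ee_pos: [0.5176, 0.1944, 0.0742]
tcp_rot: [-90.1, -0.0, 54.3]
wrist_force: [-1.5, -4.4, 9.3]
[-0.75914892  0.48144133  0.02086912]
```

```bash
python3 -m jog '[[1,0,-0.016,0,0,0,-0.8],[1,0,-0.016,0,0,0,-1.6],[1,0,-0.016,0,0,0,-2.4],[1,0,-0.016,0,0,0,-3.2],[1,0,-0.016,0,0,0,-3.2]]' | grep -E 'pos|force|rot'
python3 -c "
from h import *
print(bot.get_obs()['torque'])"
```

```text
ee_pos: [0.5175, 0.1943, 0.0743]
tcp_rot: [-90.0, -0.1, 38.3]
wrist_force: [-3.4, -2.4, 9.6]
[-0.41980977  0.60816839  0.01051875]
```

```bash
python3 -m jog '[[1,0,0,0,0,0,-0.8],[1,0,0,0,0,0,-1.6],[1,0,0,0,0,0,-2.4],[1,0,0,0,0,0,-3.2],[1,0,0,0,0,0,-3.2]]' | grep -E 'pos|force|rot'
python3 - <<'E'
from wr import *
o=bot.get_obs();print(o['torque'])
m=bot.camera_model('wrist');im,d=bot.camera('wrist');W=fullworld(m,d,o)
h=cv2.cvtColor(im,cv2.COLOR_RGB2HSV);blue=(h[:,:,1]>120)&(abs(h[:,:,0].astype(int)-110)<15)
z=W[:,:,2];near=np.hypot(W[:,:,0]-.5176,W[:,:,1]-.1945)<.1
k=blue&near&(z>.04)&(z<.08);print('plate z',np.percentile(z[k],[5,50,95]))
p=W[k];print(cv2.minAreaRect(p[:,:2].astype(np.float32)))
save('w5.png',im,1.4)
E
```

```text
ee_pos: [0.5174, 0.1942, 0.0742]
tcp_rot: [-90.0, -0.1, 22.3]
wrist_force: [-2.6, -3.3, 9.2]
[-0.51864687  0.63319679 -0.0102284 ]
plate z [0.06384876 0.06482269 0.06578481]
((0.5164110660552979, 0.19663786888122559), (0.11067129671573639, 0.08607254177331924), 14.974430084228516)
```

View pics/w5.png

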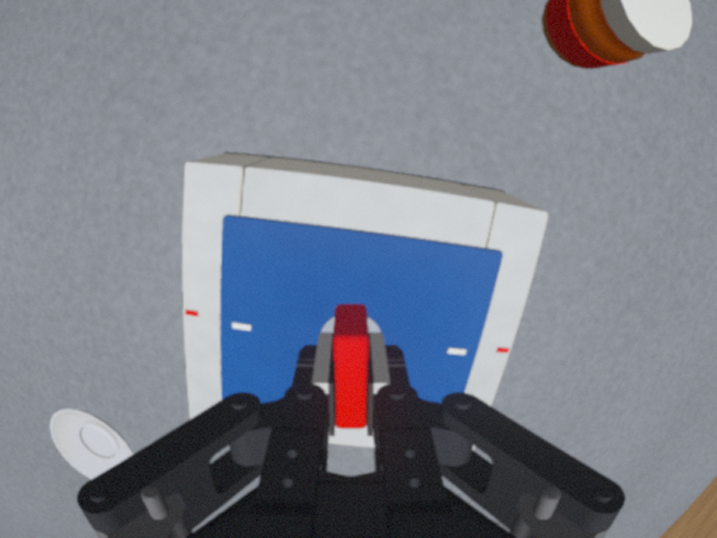

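w5 shows the handle (350,370) turned with the fingers, about 82° from the mark line, while the cover is still flat and square. I'm letting the stud rise into the notch.

```bash
python3 -m jog '[[1,0,0,0.03,0,0,0],[1,0,0,0.03,0,0,0]]' | grep -E 'pos|force|rot'
python3 -m jog '[[1,0,0,0.03,0,0,0],[1,0,0,0.03,0,0,0]]' | grep -E 'pos|force|rot'
python3 -m jog '[[1,0,0,0.03,0,0,0],[1,0,0,0.03,0,0,0]]' | grep -E 'pos|force|rot'
```

```text
ee_pos: [0.5173, 0.1942, 0.075]
tcp_rot: [-90.0, -0.1, 22.5]
wrist_force: [-1.9, -2.0, 9.1]
ee_pos: [0.5174, 0.1942, 0.0757]
tcp_rot: [-90.0, -0.1, 22.5]
wrist_force: [-2.2, -2.0, 8.8]
ee_pos: [0.5174, 0.1942, 0.0764]
tcp_rot: [-90.0, -0.1, 22.5]
wrist_force: [-3.3, -2.2, 8.6]
```

```bash
python3 -m jog '[[1,0,0,0.02,0,0,0],[1,0,0,0.02,0,0,0]]' | grep -E 'pos|force|rot'
python3 -m jog '[[1,0,0,0.02,0,0,0],[1,0,0,0.02,0,0,0]]' | grep -E 'pos|force|rot'
```

```text
ee_pos: [0.5174, 0.1942, 0.0768]
tcp_rot: [-90.0, -0.1, 22.5]
wrist_force: [-3.1, -2.5, 7.7]
ee_pos: [0.5174, 0.1942, 0.0773]
tcp_rot: [-90.0, -0.1, 22.5]
wrist_force: [-2.1, -2.8, 7.8]
```

```bash
python3 -m jog '[[1,0,0,0.02,0,0,0],[1,0,0,0.02,0,0,0]]' | grep -E 'pos|force'
python3 -m jog '[[1,0,0,0.02,0,0,0],[1,0,0,0.02,0,0,0]]' | grep -E 'pos|force'
```

```text
ee_pos: [0.5173, 0.1942, 0.0774]
wrist_force: [-1.2, -2.7, 5.5]
ee_pos: [0.5173, 0.1942, 0.0774]
wrist_force: [2.4, -1.7, 1.5]
```

```bash
python3 -m jog '[[1,0,0,0.02,0,0,0],[1,0,0,0.02,0,0,0]]' | grep -E 'pos|force'
```

```text
ee_pos: [0.5172, 0.1942, 0.0775]
wrist_force: [4.3, -1.2, -4.8]
```

The stud has seated in the notch at z=77.4 mm and now resists pulling up, so it is locked. I'll relieve the pull and open.

```bash
python3 -m jog '[[1,0,0,-0.028,0,0,0],[1,0,0,-0.028,0,0,0]]' | grep -E 'pos|force'
python3 -m jog '[[0.8,0,0,-0.0,0,0,0],[0.6,0,0,0,0,0,0],[0.4,0,0,0,0,0,0],[0.2,0,0,0,0,0,0],[0,0,0,0,0,0,0]]'
python3 -m jog '[[0,0,0,0,0,0,0],[0,0,0,0,0,0,0],[0,0,0,0,0,0,0]]'
python3 -m jog '[[0,0,0,0.8,0,0,0],[0,0,0,1.6,0,0,0],[0,0,0,2.6,0,0,0],[0,0,0,3.6,0,0,0],[0,0,0,3.6,0,0,0]]'
python3 - <<'E'
from wr import *
o=bot.get_obs()
m=bot.camera_model('wrist');im,d=bot.camera('wrist');W=fullworld(m,d,o)
h=cv2.cvtColor(im,cv2.COLOR_RGB2HSV);blue=(h[:,:,1]>120)&(abs(h[:,:,0].astype(int)-110)<15)
red=(h[:,:,1]>130)&((h[:,:,0]<8)|(h[:,:,0]>172))&(h[:,:,2]>80)
z=W[:,:,2];near=np.hypot(W[:,:,0]-.5176,W[:,:,1]-.1945)<.11
k=blue&near&(z>.04)&(z<.08);p=W[k];print('plate',np.percentile(z[k],[5,50,95]),cv2.minAreaRect(p[:,:2].astype(np.float32)))
k=red&near&(z>.075);p=W[k];print('handle top',np.percentile(z[k],[50,95]),cv2.minAreaRect(p[:,:2].astype(np.float32)))
k=near&(z>.054)&(z<.062)&(h[:,:,1]<60)&(h[:,:,2]>120);p=W[k];print('unit',cv2.minAreaRect(p[:,:2].astype(np.float32)))
for c in('top','scene'):
    bot.camera(c)
    i2,d2=bot.camera(c);X=world(c,d2)
    for l in("jar","flask","dish","tubes"):
        for r in bot.regions_of(c,l)[:1]:
            w=X[r['pixels']];w=w[~np.isnan(w[:,0])];print(c,l,np.round(np.median(w,0),3))
save('w6.png',im,1.4)
E
```

```text
ee_pos: [0.5172, 0.1942, 0.0775]
wrist_force: [5.5, -2.0, -1.1]
time: 18.25
ee_pos: [0.5168, 0.1944, 0.0774]
tcp_rot: [-90.0, 0.0, 22.5]
wrist_force: [-0.3, 0.8, -0.7]
opening: 0.0743
time: 18.55
ee_pos: [0.5169, 0.1943, 0.0774]
tcp_rot: [-90.0, 0.0, 22.5]
wrist_force: [0.3, -0.6, 0.4]
opening: 0.0854
time: 19.05
ee_pos: [0.5182, 0.1948, 0.1711]
tcp_rot: [-90.0, -0.3, 22.5]
wrist_force: [0.4, 0.5, 1.2]
opening: 0.0854
plate [0.06372555 0.06480032 0.0658704 ] ((0.5170335173606873, 0.19395026564598083), (0.1098804771900177, 0.09040815383195877), 14.766019821166992)
handle top [0.10181682 0.10283573] ((0.5169899463653564, 0.19468611478805542), (0.010259795002639294, 0.038657817989587784), 22.10663604736328)
unit ((0.5170055627822876, 0.19380295276641846), (0.15083397924900055, 0.13034598529338837), 14.592366218566895)
top flask [0.717 0.011 0.07 ]
top dish [ 0.383 -0.007  0.01 ]
top tubes [ 0.527 -0.408  0.038]
scene jar [0.589 0.389 0.055]
scene flask [0.734 0.022 0.061]
scene dish [ 0.382 -0.024  0.009]
scene tubes [ 0.534 -0.402  0.037]
```

View pics/w6.png

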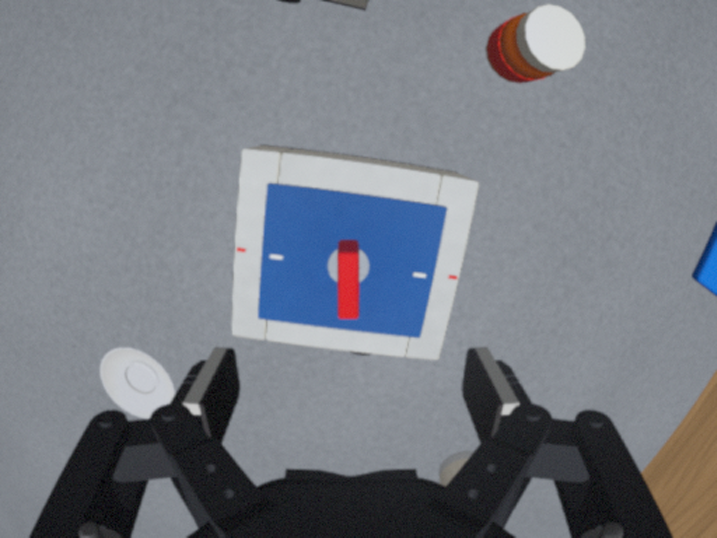

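w6 shows the cover centred on the unit (blue plate from (262,185) to (445,335)), with the bar across the mark line. The bar's top is at 102 mm against 111 mm when out, so the stud stays about 9 mm in. I'm handing in the job.

```bash
python3 -c "
from workcell import bot
print(bot.job_done())"
```

```text
the job is handed in; nothing more can be done
None
```

The blue cover is on the rightmost light-source unit, and its stud is pushed in, turned clockwise, locked and released. I handed the job in at about 19 s of the 64 s.

- **Cover:** it was carried by its T-handle, turned +36° and lowered. At the last look its centre was within about 0.3 mm of the unit's and its angle within 0.2°. The plate lies flat, with its top at 64.8 mm.
- **Stud:** I pushed it until it met the floor, about 12.2 mm in, and backed off about 0.5 mm. I then turned it about 82° clockwise, and it rose into the notch and resisted a light pull of about 5 N. After release the bar's top stands at 102 mm, so the stud stays about 9 mm in.
- **Load on the unit:** the highest reading was at floor contact, about 18 N of vertical push plus about 3 N of cover weight and up to 7 N sideways. That comes to about 22 N if the sideways part is combined as a vector. Added straight up it would be about 28 N, close to the 30 N limit. During the turn it was about 13 N.
- **Other objects:** the bottle, dish and tube rack read as at the start, except the scene camera's dish reading, which differed by about 8 mm while the top camera's matched within 2 mm. The top camera missed the jar at the end, but the scene camera found it where it was. The arm went near none of them.

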